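# Hold the spring clip gaping around the card edge

### The job

Pull the drawer open, pick out the purple spring clip, squeeze its tails so that its jaws gape wide, and bring it up level so that the jaws straddle the near upright edge of the standing card, the edge well inside the jaws and about midway between them, neither jaw touching the card, so that a delivery note can be slipped in on either side. Finish while still holding the clip like that in the air, squeezed open: do not let it close or let go. Do not push against the card or its block at any time, and leave the tape roll, the carton and the notebooks where they are.

Things in the scene. Friction and masses are not known exactly. Their poses are not given: they have to be found in the camera images.
- unit_drawer0 (a joint): How far the drawer of the low grey desktop unit (280 mm deep, 320 wide, 80 high, fixed to the desk) is pulled out along -x of its handle's axes, in m: 0 shut, 0.198 at its stop. It starts shut or up to 20 mm open, slides with about 1 N of friction and stays where left. 150 mm or more brings the clip clear of the unit's top. Inner floor 22 mm above the desk, walls and front below 70 mm.
- unit_drawer0_handle (a point): Middle of the drawer's dark steel bar handle: 11 mm thick, 120 mm long along its y, 44 mm above the desk, 35 mm in front of the white drawer front (29 mm free behind the bar). Moves with the drawer; its x points from the robot side into the unit, along the slide.
- clip: Purple plastic spring bag clip, about 65 g, about 100 mm long, 28 high, lying flat in the drawer, jaws roughly away from the drawer front (up to 0.5 rad askew). Origin: on the pivot axis (steel coil 12 mm across), at the underside. x points to the jaws, z up along the pivot. Jaws reach x = 52 mm and end in inward lips (x 46 to 52). Two tails spread behind the pivot to x = -47 mm.
- clip_left (a joint): Angle by which each clip lever is turned, rad: 0 shut, 0.30 fully spread (stop); both turn alike. Squeeze the tails together along y, e.g. at x = -36 mm: there they are 46 mm wide outside when shut (54 at the very end), 25 when fully spread; it takes about 4.5 N to start, 9 N at the stop. Lips then stand about 30 mm apart. It springs shut when released.
- stand: Stiff white card with a purple band, 110 mm long (x), 4 mm thick (y), standing upright in a pale wooden block 100 by 70 by 24 mm, fixed to the desk. The card spans 15 to 180 mm above the desk. Origin: on the desk under the card's centre. x runs along the card, away from its near edge.
- card_edge (a point): Middle of the card's near upright edge (the edge that faces the robot side, 55 mm along -x from the card's centre), 110 mm above the desk. Its axes are those of the stand: x points from the edge into the card, z up.
- tape: Roll of brown packing tape lying flat, 100 mm across, 45 mm high. Bystander. Origin: centre of its underside.
- carton: Closed small brown carton, 130 by 90 by 60 mm. Bystander. Origin: centre of its underside.
- notebooks: Stack of three purple and white notebooks, 90 by 130 by 30 mm. Bystander. Origin: centre of its underside.
Mind the look-alikes: they are no part of the job. What is shaped like the stand but blue or pink is not meant.

How it is judged:
By the outcome, as a careful person would: the job done as asked, in the order asked, and still so for the second after the job is handed in, while the arm keeps its last pose, push and grip.
It also fails if it takes over 64 s, if anything falls off the work surface, if the arm or the gripper's body presses on something with over 40 N, if the wrist force passes 120 N, or if a joint passes its speed limit or range.

### The arm

A 7-joint arm with a two-finger parallel gripper is mounted at the origin on the work surface. World frame = base frame: x ahead of the robot, y to its left, z up, the work surface at z = 0. Lengths are in mm, angles in rad, forces in N, time in s.
With the tool pointing down it reaches from about 400 to 925 mm from the base axis. Payload 5.6 kg.
Tool frame: the origin (TCP) lies on the centre line of the jaws, within the pads' length; the fingertips stand 8 mm ahead of it and the grasp point (between the pads) lies 11 mm behind it; x points along the fingers, y is the direction in which the jaws open and shut, and the axes are right-handed (so a half turn about x gives the same grasp; the last joint's range is limited). The gripper opens to 85 mm and grips with 20 to 120 N. Pads are 22 mm wide; open, the fingers measure 114 mm over their backs; the gripper's body (76 mm by 85 mm) begins 54 mm behind the grasp point. The pads swing forward as they close: fully open they stand 13 mm farther back than shut.
Start: joints at [-1.347, 0.468, -0.012, 1.603, 0.006, 1.071, -0.056], TCP at [171.41, 626.998, 239.29] pointing down, gripper open.
Joint ranges: [-2.53, 2.53], [-0.31, 2.02], [-1.57, 1.55], [0.28, 2.44], [-1.29, 4.43], [0.15, 1.84], [-2.92, 2.92]. Speed limits (rad/s): [2.57, 2.57, 3.14, 3.14, 3.14, 3.14, 3.14].

### API

Orientations are given as a rotation vector (axis times angle).
In Python, from bench import bot gives the robot as it stands. The module is installed in compiled form; this text tells all that it offers.
- The arm moves only by the shell command python3 -m inch 'ROWS' [FORCE]. ROWS is JSON, a list that holds one entry, the list of rows, each a list of 7 numbers: the turn, a rotation vector about the tool's x, y, z in degrees, then the shift along the tool's x, y, z in m, then the closure, from 0 (fully open) to 1 (shut). A call has 1 to 10 rows; each row shifts and turns the commanded pose from where the row before left it, along the tool's axes as they then stand; what a row does not reach is not made up. A row lasts 1/10 s, in which the tool goes at most 50 mm and 8.59 degrees, less where a joint would pass 70% of its speed; a pose out of reach is approached as far as the arm can. A call with a gripper value outside its range is refused whole. The fingers move at their own pace and stop on an object; FORCE is the grip in N (left out, the last holds). Time passes only in rows, so rows that do not move let the fingers close. It gives the time, the measured TCP pose, the force and the opening at its end, in the units of the state.
- bot.sense(): the state, without advancing time (a new reading comes with each control period).
- bot.grab_frame(name): name is "scene" or "top"; returns a dict with "img" (400x640x3 uint8, red, green, blue), "range_z" (400x640 float32, mm along the optical axis (not along the pixel's ray), 0 where there is no reading), "fx", "fy", "cx", "cy" (pixels), "origin" and "orientation" of the camera in the world. Camera axes: x right, y up, looking along -z (the intrinsics and any distortion apply to the point x, -y, -z); pixel columns grow to the right and rows downward; lengths in mm; the calibration is good to about 2 mm. A picture is of the moment at which its call begins.
- bot.hand_in(): hands the job in, once; it reports no verdict.
The state is a dict: "clock": time; "joint_pos": joint angles; "joint_vel": joint speeds; "joint_efforts": joint torques, N m; "position": TCP position; "ee_rot": TCP orientation; "contact_force": force on the tool from outside, world axes, zero at the start; "torque": the same for the moment, N m; "finger_gap": finger opening in mm.
Only numpy, scipy, OpenCV 4.12 (cv2) and the standard library are available. Lean on these libraries where they do the work, as an engineer would, in place of code of your own. Each camera call takes 0.05 s, during which the arm holds its last target.

## Working session

There is one attempt and no reset: what is moved stays moved. The work goes in short steps, Python scripts to look and compute and a shell command to move; the robot and the scene stay as the last step left them, time stands still between calls to the robot, and variables do not carry over. Pictures are saved under pics/ and viewed, and the job is handed in when it is done.

```bash
mkdir -p pics
cat > h.py <<'E'
import numpy as np, cv2, json
from bench import bot
from scipy.spatial.transform import Rotation as R
def grab(name,save=None):
    f=bot.grab_frame(name)
    if save: cv2.imwrite('pics/'+save+'.png',f['img'][:,:,::-1])
    np.savez('/tmp/%s.npz'%name,**{k:np.array(v) for k,v in f.items()})
    return f
def load(name): return dict(np.load('/tmp/%s.npz'%name))
def Rm(o):
    o=np.array(o,float)
    return o if o.shape==(3,3) else (R.from_rotvec(o).as_matrix() if o.size==3 else R.from_quat(o).as_matrix())
def pts(f):
    z=f['range_z'].astype(float); v,u=np.mgrid[:z.shape[0],:z.shape[1]]
    c=np.stack([(u-f['cx'])/f['fx']*z,-(v-f['cy'])/f['fy']*z,-z],-1)
    return c@Rm(f['orientation']).T+np.array(f['origin'])
def proj(f,p):
    c=(np.atleast_2d(p)-np.array(f['origin']))@Rm(f['orientation'])
    return np.stack([f['cx']+f['fx']*c[:,0]/-c[:,2], f['cy']+f['fy']*-c[:,1]/-c[:,2]],-1)
def ray(f,u,v,zw):
    d=Rm(f['orientation'])@np.array([(u-f['cx'])/f['fx'],-(v-f['cy'])/f['fy'],-1]); o=np.array(f['origin'])
    return o+d*(zw-o[2])/d[2]
def crop(f,u0,v0,u1,v1,s,save):
    cv2.imwrite('pics/'+save+'.png',cv2.resize(f['img'][v0:v1,u0:u1,::-1],None,fx=s,fy=s,interpolation=cv2.INTER_CUBIC))
E
python3 - <<'E'
from h import *
for n in ('scene','top'):
    f=grab(n,n+'0'); print({k:np.round(f[k],3).tolist() for k in f if k not in('img','range_z')})
print(bot.sense())
E
```

```text
{'fx': 418.821, 'fy': 418.821, 'cx': 317.717, 'cy': 203.699, 'origin': [1484.054, -351.679, 891.806], 'orientation': [0.761, 0.583, 1.249]}
{'fx': 484.868, 'fy': 484.868, 'cx': 320.465, 'cy': 197.276, 'origin': [218.205, -90.167, 1472.256], 'orientation': [0.168, -0.173, -1.649]}
{'clock': 0.1, 'joint_pos': array([-1.34700333,  0.46829379, -0.0115604 ,  1.60351681,  0.00597741,
        1.07139525, -0.05631828]), 'joint_vel': array([ 0.00050437, -0.00250041, -0.00224894, -0.00162046, -0.00123392,
        0.00154849,  0.00074699]), 'joint_efforts': array([ 1.20819950e-03, -5.33526993e+01,  2.14568549e-02, -2.51973116e+01,
        1.15190365e-02,  4.29830325e-03, -1.81153575e-05]), 'position': array([171.32058474, 626.51989442, 238.43660121]), 'ee_rot': array([ 0.20829147,  1.560718  , -0.2107732 ]), 'contact_force': array([ 0.53911949, -0.37196194,  0.16905053]), 'torque': array([-0.00400329,  0.02006616, -0.00574176]), 'finger_gap': 85.24646513756402}
```

View pics/scene0.png

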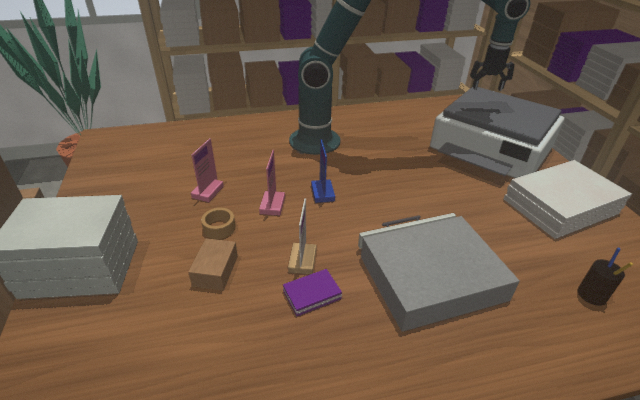

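View pics/top0.png

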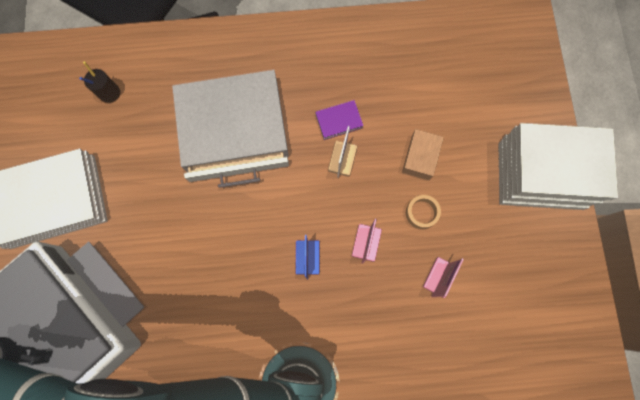

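The scene view has a grey unit at about (435,265) with its handle at (400,222). The white card on pale wood is at (303,240) and the purple notebooks at (312,290). Look-alikes by top-view pixel: blue stand (308,257), pink stands (367,242) and (444,276). The one I want is the white card on pale wood at (343,155). I'll check that in crops.

Run:
```python
from h import *
f=load('top')
crop(f,160,60,380,200,3.6,'t1')
g=load('scene'); crop(g,270,180,420,290,5,'s1')
```

```text
(no output)
```

View pics/t1.png

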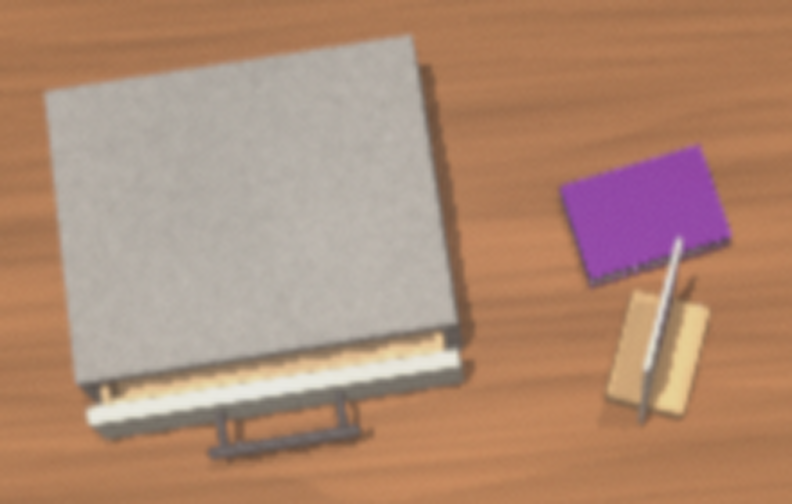

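View pics/s1.png

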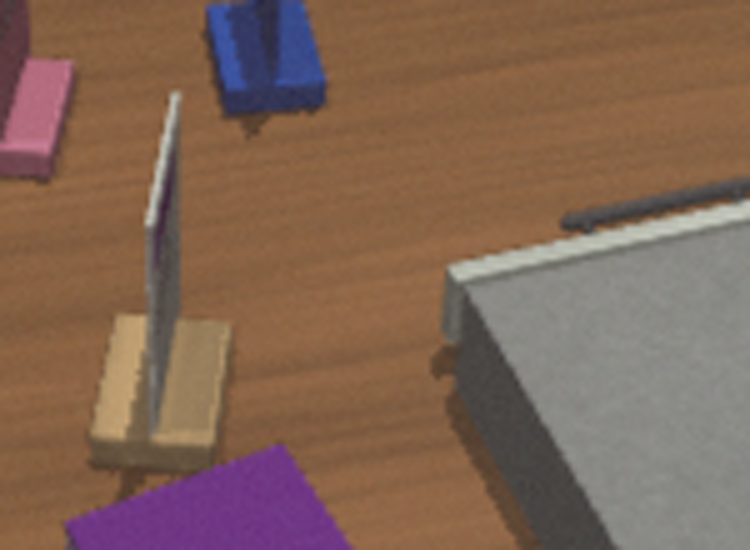

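Run:
```python
from h import *
f=load('top')
def T(x,y,z): 
    return ray(f,160+(x+.5)/3.6-.5,60+(y+.5)/3.6-.5,z)
for n,a in dict(hL=(212,452,49),hR=(362,431,49),uNL=(80,385,80),uNR=(455,325,80),uFR=(411,36,80),uFL=(45,92,80),fL=(90,412,70),fR=(460,355,70),cN=(648,370,180),cF=(680,238,180),cBot=(643,420,24),bNL=(607,398,24),bNR=(685,414,24),bFR=(710,308,24),bFL=(634,291,24)).items(): print(n,T(*a).round(1))
P=pts(f)
# card points
m=(P[...,2]>60)&(P[...,2]<200)
v,u=np.nonzero(m); s=(u>325)&(u<362)&(v>120)&(v<182)
q=P[v[s],u[s]]
print(len(q)); 
for zz in range(60,200,20):
    k=q[(q[:,2]>=zz)&(q[:,2]<zz+20)]
    if len(k): print(zz,len(k),k.min(0).round(),k.max(0).round(),k.mean(0).round())
g=load('scene');Q=pts(g)
v,u=np.mgrid[180:275,285:320]; q=Q[180:275,285:320].reshape(-1,3); q=q[(q[:,2]>40)&(q[:,2]<200)]
for zz in range(40,200,20):
    k=q[(q[:,2]>=zz)&(q[:,2]<zz+20)]
    if len(k): print(zz,len(k),k.min(0).round(),k.max(0).round(),k.mean(0).round())
```

```text
hL [592.1 195.8  49. ]
hR [599.5  69.   49. ]
uNL [650.6 296.4  80. ]
uNR [675.6 -17.1  80. ]
uFR [940.3   2.7  80. ]
uFL [915.6 320.3  80. ]
fL [629.6 291.5  70. ]
fR [652.4 -18.9  70. ]
cN [ 593.8 -167.9  180. ]
cF [ 698.6 -202.8  180. ]
cBot [ 595.1 -168.9   24. ]
bNL [ 617.3 -139.9   24. ]
bNR [ 597.3 -205.2   24. ]
bFR [ 690.3 -236.2   24. ]
bFL [ 711.5 -171.8   24. ]
121
60 10 [ 595. -204.   61.] [ 696. -167.   78.] [ 642. -185.   69.]
80 10 [ 593. -202.   81.] [ 692. -166.   98.] [ 630. -180.   89.]
100 11 [ 595. -201.  104.] [ 687. -165.  118.] [ 632. -181.  109.]
120 13 [ 592. -204.  120.] [ 698. -165.  140.] [ 632. -181.  128.]
140 12 [ 593. -201.  142.] [ 688. -167.  159.] [ 634. -182.  153.]
160 52 [ 594. -201.  162.] [ 695. -166.  180.] [ 640. -183.  176.]
180 13 [ 612. -201.  180.] [ 692. -173.  184.] [ 655. -188.  181.]
40 31 [ 605. -205.   40.] [ 703. -168.   59.] [ 657. -187.   50.]
60 38 [ 604. -206.   60.] [ 703. -168.   80.] [ 665. -190.   70.]
80 39 [ 604. -205.   80.] [ 702. -168.  100.] [ 660. -188.   90.]
100 37 [ 604. -205.  100.] [ 703. -168.  120.] [ 663. -189.  110.]
120 38 [ 603. -205.  120.] [ 704. -168.  139.] [ 662. -188.  129.]
140 40 [ 602. -205.  140.] [ 705. -167.  159.] [ 661. -188.  150.]
160 51 [ 596. -204.  160.] [ 704. -167.  180.] [ 658. -187.  171.]
180 36 [ 598. -203.  180.] [ 699. -166.  184.] [ 652. -186.  182.]
```

Run:
```python
from h import *
f=load('top'); P=pts(f)
sub=P[170:192,210:270]; 
m=(sub[...,2]>35)&(sub[...,2]<60)
q=sub[m]; ax=np.array([np.cos(.077),np.sin(.077)]); ay=np.array([-ax[1],ax[0]])
q2=np.c_[q[:,:2]@ax,q[:,:2]@ay,q[:,2]]
for lo in range(40,220,15):
    k=q2[(q2[:,1]>=lo)&(q2[:,1]<lo+15)&(q2[:,0]<625)]
    if len(k): print(lo,len(k),np.percentile(k[:,0],[0,25,50,75,100]).round(1),k[:,2].round(0)[:6])
k=P[110:190,170:300]; k=k[(k[...,2]>62)&(k[...,2]<75)]; print('front', np.percentile(k[:,:2]@ax,[1,25,50,75,99]).round(1))
s=bot.sense(); print(Rm(s['ee_rot']).round(3))
g=load('scene')
```

```text
40 21 [599.8 602.7 604.3 609.1 617.5] [45. 40. 46. 48. 48. 46.]
55 17 [601.1 602.4 604.6 607.1 610.6] [45. 51. 48. 44. 49. 49.]
70 18 [600.4 602.  604.7 606.4 611.5] [42. 54. 45. 48. 51. 51.]
85 17 [600.1 601.8 604.9 606.8 610.8] [44. 47. 51. 50. 49. 47.]
100 19 [600.1 601.7 603.4 606.4 609.7] [49. 47. 44. 47. 47. 48.]
115 16 [600.  601.4 603.4 607.6 609.3] [48. 45. 49. 46. 43. 55.]
130 29 [599.7 604.  607.9 615.7 624.6] [48. 43. 45. 44. 47. 50.]
145 11 [600.2 602.3 604.8 605.5 609.5] [47. 45. 52. 53. 48. 43.]
front [639.6 648.4 674.6 748.7 839. ]
[[-0.     0.264  0.965]
 [-0.002  0.965 -0.264]
 [-1.    -0.002  0.   ]]
```

```bash
cat >> h.py <<'E'
def Rdown(yaw):  # tool x down, tool y at yaw
    x=np.array([0,0,-1.]);y=np.array([np.cos(yaw),np.sin(yaw),0]);return np.stack([x,y,np.cross(x,y)],1)
def plan(p,Rt,N,s=None):
    s=s or bot.sense(); R0=Rm(s['ee_rot']); p0=np.array(s['position'])
    rel=R0.T@Rt; pr=R0.T@(np.array(p,float)-p0)/1000
    rv=R.from_matrix(rel).as_rotvec(); r=R.from_rotvec(rv/N).as_matrix()
    S=sum(np.linalg.matrix_power(r,k) for k in range(N))
    q=np.linalg.solve(S,pr)
    print('N',N,'turn',np.degrees(rv/N).round(2),'shift',q.round(4),'total',pr.round(4),np.degrees(rv).round(2))
    x=p0.copy();Rc=R0
    for k in range(N):
        x=x+1000*Rc@q;Rc=Rc@r
        if k%max(1,N//4)==0: print('  via',x.round())
def st():
    s=bot.sense();M=Rm(s['ee_rot']);print('t',round(s['clock'],2),'p',s['position'].round(1),'yawY',round(float(np.arctan2(M[1,1],M[0,1])),4),'xax',M[:,0].round(3),'F',s['contact_force'].round(1),'gap',round(s['finger_gap'],1),'j',s['joint_pos'].round(2));return s
E
python3 -c "
from h import *
plan([596,132,100],Rdown(.077),18)"
```

```text
N 18 turn [3.91 0.   0.  ] shift [ 0.0077 -0.0006  0.0386] total [ 0.1391 -0.3648  0.5401] [7.029e+01 6.000e-02 7.000e-02]
  via [208. 616. 231.]
  via [347. 549. 200.]
  via [462. 446. 169.]
  via [545. 317. 138.]
  via [591. 170. 108.]
```

```bash
python3 -m inch '[[[3.91,0,0,0,-0.0006,0.0386,0.3],[3.91,0,0,0,-0.0006,0.0386,0.6],[3.91,0,0,0,-0.0006,0.0386,0.68],[3.91,0,0,0,-0.0006,0.0386,0.68],[3.91,0,0,0,-0.0006,0.0386,0.68],[3.91,0,0,0,-0.0006,0.0386,0.68],[3.91,0,0,0,-0.0006,0.0386,0.68],[3.91,0,0,0,-0.0006,0.0386,0.68],[3.91,0,0,0,-0.0006,0.0386,0.68],[3.91,0,0,0,-0.0006,0.0386,0.68]]]' 40
python3 -m inch '[[[3.91,0,0,0.015,-0.0006,0.0386,0.68],[3.91,0,0,0.015,-0.0006,0.0386,0.68],[3.91,0,0,0.015,-0.0006,0.0386,0.68],[3.91,0,0,0.015,-0.0006,0.0386,0.68],[3.91,0,0,0.015,-0.0006,0.0386,0.68],[3.91,0,0,0.015,-0.0006,0.0386,0.68],[3.91,0,0,0.015,-0.0006,0.0386,0.68],[3.91,0,0,0.015,-0.0006,0.0386,0.68],[0,0,0,0,0,0,0.68]]]'
python3 -c "
from h import *
st();plan([596,132,100],Rdown(.077),2)
f=grab('top','t2');crop(f,180,110,330,210,5,'t2c');g=grab('scene','s2');crop(g,340,140,470,240,6,'s2c')"
```

```text
clock: 1.1
position: [487.1, 415.1, 238.8]
ee_rot: [0.742, 1.44, -0.743]
contact_force: [-0.8, 0.2, -0.8]
finger_gap: 27.1
clock: 2.0
position: [594.9, 123.6, 117.1]
ee_rot: [1.156, 1.238, -1.167]
contact_force: [-0.0, -0.1, -0.4]
finger_gap: 27.2
t 2.0 p [594.9 123.6 117.1] yawY 0.0649 xax [-0.004 -0.005 -1.   ] F [-0.  -0.1 -0.4] gap 27.2 j [-0.54  0.56  0.37  1.82 -0.26  0.82  0.03]
N 2 turn [-0.35  0.15  0.12] shift [ 0.0085  0.0009 -0.0042] total [ 0.017   0.0017 -0.0084] [-0.69  0.3   0.23]
  via [595. 128. 109.]
  via [596. 132. 100.]
```

View pics/t2c.png

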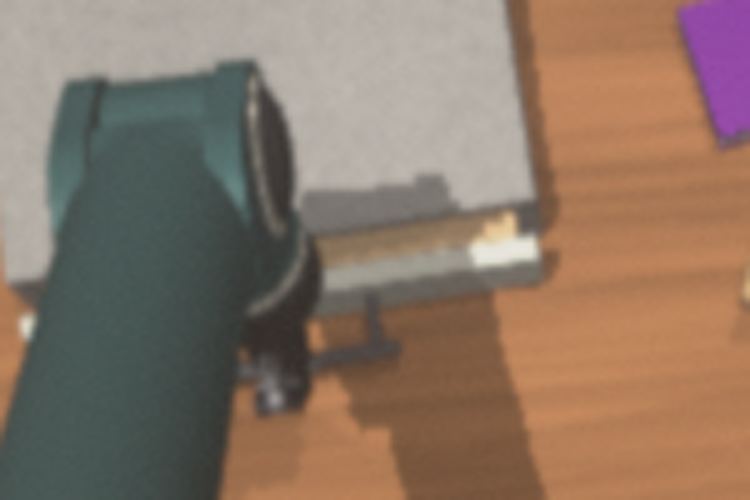

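View pics/s2c.png

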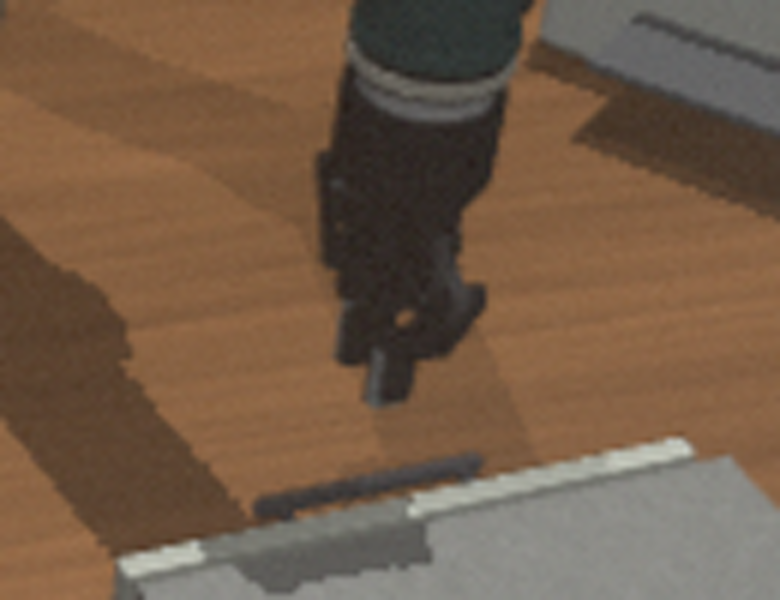

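The top crop shows the fingers at about (275,390), just above the bar, which ends at (395,348). The scene crop agrees, so I'm descending.

```bash
python3 -m inch '[[[-0.35,0.15,0.12,0.0085,0.0009,-0.0042,0.68],[-0.35,0.15,0.12,0.0085,0.0009,-0.0042,0.68],[0,0,0,0.02,0,0,0.68],[0,0,0,0.018,0,0,0.68],[0,0,0,0.01,0,0,0.68],[0,0,0,0.01,0,0,0.68],[0,0,0,0.009,0,0,0.68],[0,0,0,0,0,0,0.68]]]'
python3 -c "
from h import *
st()"
```

```text
clock: 2.9
position: [596.4, 140.8, 34.2]
ee_rot: [1.149, 1.252, -1.14]
contact_force: [0.0, 0.9, 0.2]
finger_gap: 27.4
t 2.9 p [596.4 140.8  34.2] yawY 0.0882 xax [ 0.002  0.005 -1.   ] F [0.  0.9 0.2] gap 27.4 j [-0.52  0.69  0.31  1.83 -0.32  0.67  0.07]
```

```bash
python3 -m inch '[[[0,0,0,0,0,0,0.8],[0,0,0,0,0,0,0.9],[0,0,0,0,0,0,1],[0,0,0,0,0,0,1],[0,0,0,0,0,0,1]]]' 40
python3 -c "
from h import *
st()"
```

```text
clock: 3.4
position: [597.7, 140.7, 36.0]
ee_rot: [1.151, 1.25, -1.138]
contact_force: [-0.0, 0.5, 1.9]
finger_gap: 9.5
t 3.4 p [597.7 140.7  36. ] yawY 0.0875 xax [ 0.005  0.006 -1.   ] F [-0.   0.5  1.9] gap 9.5 j [-0.52  0.68  0.31  1.83 -0.32  0.67  0.07]
```

```bash
python3 -m inch '[[[0,0,0,0,-0.008,-0.0001,1],[0,0,0,0,-0.016,-0.0002,1],[0,0,0,0,-0.02,-0.0002,1],[0,0,0,0,-0.02,-0.0002,1],[0,0,0,0,-0.02,-0.0002,1],[0,0,0,0,-0.02,-0.0002,1],[0,0,0,0,-0.02,-0.0002,1],[0,0,0,0,-0.02,-0.0002,1],[0,0,0,0,-0.014,-0.0001,1],[0,0,0,0,0,0,1]]]'
python3 -c "
from h import *
st();f=grab('top','t3');crop(f,170,110,330,230,4.8,'t3c')"
```

```text
clock: 4.4
position: [437.8, 128.2, 35.8]
ee_rot: [1.15, 1.252, -1.139]
contact_force: [-0.4, -1.5, 10.4]
finger_gap: 9.7
t 4.4 p [437.8 128.2  35.8] yawY 0.0879 xax [ 0.003  0.006 -1.   ] F [-0.4 -1.5 10.4] gap 9.7 j [-0.6   0.5   0.3   2.21 -0.33  0.46  0.04]
```

View pics/t3c.png

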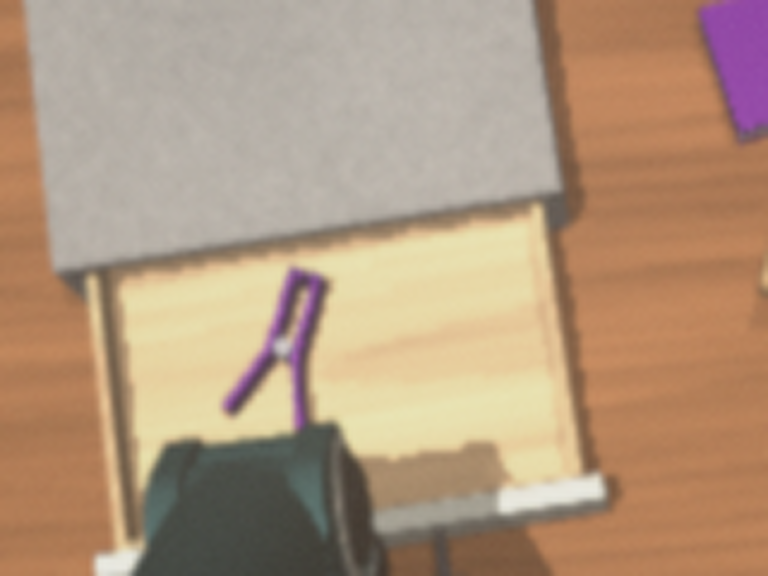

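```bash
python3 -m inch '[[[0,0,0,0,0,0,0.8],[0,0,0,0,0,0,0.7],[0,0,0,0,0,0,0.68],[0,0,0,0,0,0,0.68],[0,0,0,-0.01,0,0,0.68],[0,0,0,-0.025,0,0,0.68],[0,0,0,-0.035,0,0,0.5],[0,0,0,-0.04,-0.01,0,0.2],[0,0,0,-0.03,-0.01,0,0],[0,0,0,0,0,0,0]]]'
python3 -c "
from h import *
st();f=grab('top','t4');crop(f,170,110,330,230,4.8,'t4c')
g=grab('scene','s4');crop(g,340,150,500,270,4.8,'s4c')
def T(x,y,z): return ray(f,170+(x+.5)/4.8-.5,110+(y+.5)/4.8-.5,z)
a=[T(*q,50) for q in ((295,272),(325,279),(282,347),(230,407),(302,430))]
for q in a: print(q.round(1))
j=(a[0]+a[1])/2; d=j-a[2]; print(np.arctan2(d[1],d[0]),np.linalg.norm(d))
j=(a[3]+a[4])/2; d=a[2]-j; print(np.arctan2(d[1],d[0]),np.linalg.norm(d),np.linalg.norm(a[3]-a[4]))"
```

```text
clock: 5.45
position: [420.3, 126.6, 178.3]
ee_rot: [1.156, 1.249, -1.132]
contact_force: [1.0, -0.6, -0.1]
finger_gap: 83.1
t 5.45 p [420.3 126.6 178.3] yawY 0.0879 xax [ 0.01  0.01 -1.  ] F [ 1.  -0.6 -0.1] gap 83.1 j [-0.76  0.19  0.44  2.19 -0.13  0.77 -0.15]
[648.  155.1  50. ]
[641.7 136.3  50. ]
[599.6 165.5  50. ]
[563.6 199.7  50. ]
[545.  155.4  50. ]
-0.4123465238924335 49.38665408834674
-0.26032188632628284 46.858732952610595 48.106004047236894
```

View pics/t4c.png

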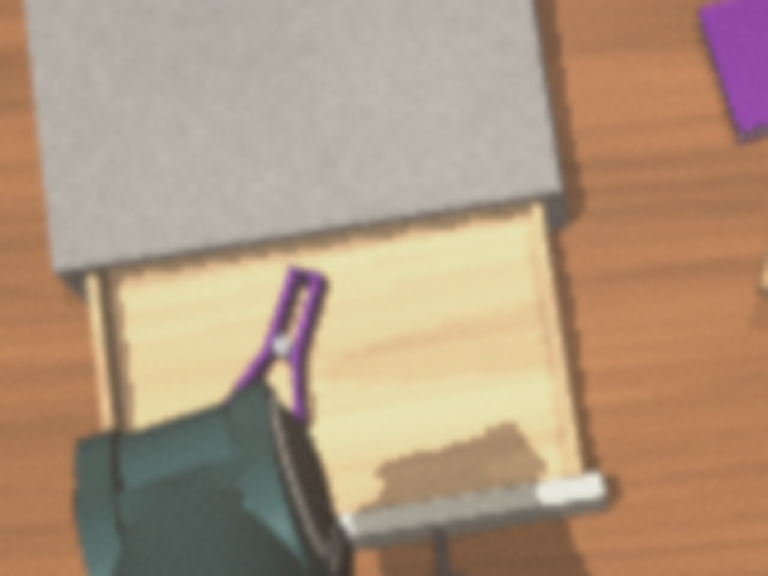

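View pics/s4c.png

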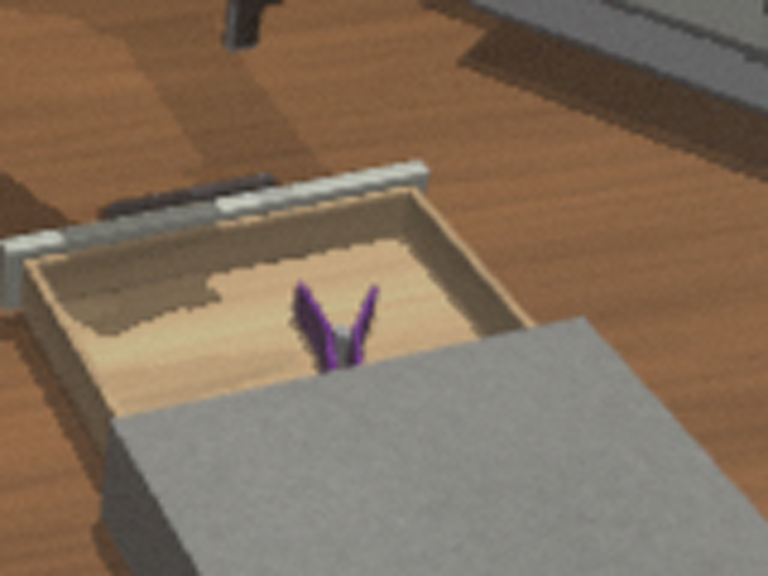

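```bash
python3 -c "
from h import *
plan([440,-100,220],Rdown(1.22),10)"
```

```text
N 10 turn [-6.48 -0.01 -0.05] shift [-0.0046 -0.0116  0.0209] total [-0.0461  0.001   0.2269] [-64.85  -0.14  -0.52]
  via [410. 104. 180.]
  via [398.  58. 189.]
  via [397.  10. 197.]
  via [406. -37. 206.]
  via [426. -80. 215.]
```

```bash
python3 -m inch '[[[-6.48,0,0,-0.0046,-0.006,0.0209,0],[-6.48,0,0,-0.0046,-0.006,0.0209,0],[-6.48,0,0,-0.0046,-0.0116,0.0209,0],[-6.48,0,0,-0.0046,-0.0116,0.0209,0],[-6.48,0,0,-0.0046,-0.0116,0.0209,0],[-6.48,0,0,-0.0046,-0.0116,0.0209,0],[-6.48,0,0,-0.0046,-0.0116,0.0209,0],[-6.48,0,0,-0.0046,-0.0116,0.0209,0],[-6.48,0,0,-0.0046,-0.0116,0.0209,0],[-6.48,0,0,-0.0046,-0.0116,0.0209,0]]]'
python3 -c "
from h import *
st();f=grab('top','t5');crop(f,200,150,270,220,8,'t5c')
"
```

```text
clock: 6.55
position: [449.9, -99.6, 218.2]
ee_rot: [0.277, 1.554, -0.269]
contact_force: [0.6, 0.4, 0.4]
finger_gap: 85.6
t 6.55 p [449.9 -99.6 218.2] yawY 1.2227 xax [ 0.001  0.005 -1.   ] F [0.6 0.4 0.4] gap 85.6 j [-0.31  0.17  0.52  2.1  -0.12  0.9   1.49]
```

View pics/t5c.png

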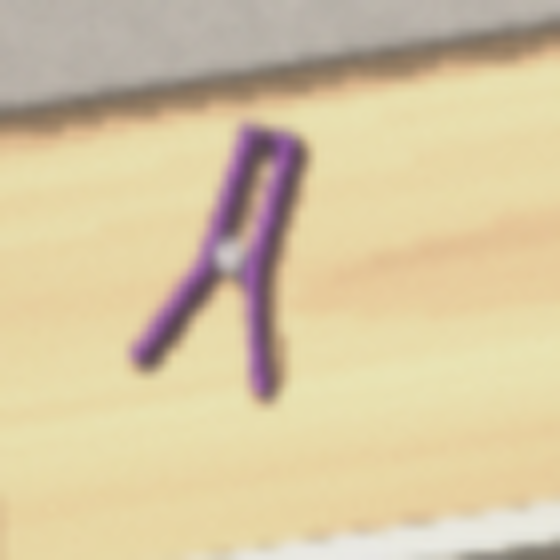

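```bash
python3 -c "
from h import *
f=load('top')
def T(x,y,z=50): return ray(f,200+(x+.5)/8-.5,150+(y+.5)/8-.5,z)
jL,jR,pv,tL,tR=[T(*q) for q in ((248,131),(300,147),(233,255),(145,356),(264,389))]
for q in (jL,jR,pv,tL,tR): print(q.round(1))
J=(jL+jR)/2;t=(tL+tR)/2
for a,b in ((pv,J),(t,pv),(t,J)):
    d=b-a;print(np.arctan2(d[1],d[0]).round(3),np.linalg.norm(d).round(1))
for a,b in ((tR,tL),(jR,jL)):
    d=b-a; print('perp',(np.arctan2(d[1],d[0])-np.pi/2).round(3),np.linalg.norm(d).round(1))
# color segmentation PCA
im=f['img'].astype(int); m=np.zeros(im.shape[:2],bool)
m[150:220,200:270]=True; m&=(im[...,2]-im[...,1]>30)&(im[...,0]-im[...,1]>10)
v,u=np.nonzero(m);q=np.array([ray(f,a,b,50)[:2] for a,b in zip(u,v)]);print(len(q),q.mean(0))
w,V=np.linalg.eigh(np.cov(q.T));print(w,np.arctan2(*V[::-1,1]));Pz=pts(f)[v,u,2];print(np.percentile(Pz,[5,50,95]))
"
```

```text
[649.2 156.5  50. ]
[641.1 137.1  50. ]
[600.9 164.4  50. ]
[564.6 199.2  50. ]
[548.1 155.1  50. ]
-0.379 47.6
-0.278 46.4
-0.329 93.8
perp -0.359 47.1
perp -0.391 21.1
120 [603.40998292 162.34053118]
[159.466433  786.0410063] 2.8091376321290666
[42.17102155 48.12841053 53.17360547]
```

```bash
python3 -c "
from h import *
plan([566,174,120],Rdown(1.231),10)"
```

```text
N 10 turn [-0.04  0.02 -0.02] shift [0.01   0.0299 0.0013] total [0.1006 0.2986 0.0123] [-0.36  0.22 -0.23]
  via [464. -75. 209.]
  via [487. -20. 190.]
  via [510.  35. 170.]
  via [532.  91. 150.]
  via [555. 146. 130.]
```

```bash
python3 -m inch '[[[0,0,0,0.01,0.033,0.0015,0],[0,0,0,0.01,0.033,0.0015,0],[0,0,0,0.01,0.033,0.0015,0],[0,0,0,0.01,0.033,0.0015,0],[0,0,0,0.01,0.033,0.0015,0],[0,0,0,0.01,0.033,0.0015,0],[0,0,0,0.01,0.033,0.0015,0],[0,0,0,0.01,0.033,0.0015,0],[0,0,0,0.01,0.033,0.0003,0],[0,0,0,0.01,0,0,0]]]' 30
python3 -m inch '[[[0,0,0,0,0,0,0]]]'
python3 -c "
from h import *
st();plan([566,174,33],Rdown(1.231),1)"
```

```text
clock: 7.6
position: [564.6, 182.0, 118.8]
ee_rot: [0.277, 1.553, -0.266]
contact_force: [0.2, 0.6, -0.1]
finger_gap: 85.3
clock: 7.7
position: [562.8, 176.3, 118.1]
ee_rot: [0.277, 1.555, -0.274]
contact_force: [-0.4, 0.0, -0.2]
finger_gap: 85.4
t 7.7 p [562.8 176.3 118.1] yawY 1.2197 xax [-0.002  0.003 -1.   ] F [-0.4  0.  -0.2] gap 85.4 j [-0.63  0.53  0.35  1.86 -0.25  0.79  1.08]
N 1 turn [-0.65 -0.14 -0.11] shift [ 0.0851 -0.0013  0.004 ] total [ 0.0851 -0.0013  0.004 ] [-0.65 -0.14 -0.11]
  via [566. 174.  33.]
```

```bash
python3 -m inch '[[[-0.6,0,0,0.015,-0.001,0.004,0],[0,0,0,0.02,0,0,0],[0,0,0,0.02,0,0,0],[0,0,0,0.012,0,0,0],[0,0,0,0.01,0,0,0],[0,0,0,0.006,0,0,0],[0,0,0,0,0,0,0],[0,0,0,0,0,0,0]]]'
python3 -c "
from h import *
st();plan([566,174,33],Rdown(1.231),1)
f=grab('top','t6');crop(f,180,130,290,220,7,'t6c');g=grab('scene','s6');crop(g,350,130,460,230,6,'s6c')"
```

```text
clock: 8.5
position: [568.8, 174.7, 38.8]
ee_rot: [0.273, 1.551, -0.263]
contact_force: [0.1, 0.3, 0.2]
finger_gap: 85.4
t 8.5 p [568.8 174.7  38.8] yawY 1.2291 xax [ 0.005  0.006 -1.   ] F [0.1 0.3 0.2] gap 85.4 j [-0.58  0.65  0.3   1.88 -0.31  0.65  1.14]
N 1 turn [-0.11  0.14 -0.4 ] shift [ 0.0058 -0.0017 -0.0024] total [ 0.0058 -0.0017 -0.0024] [-0.11  0.14 -0.4 ]
  via [566. 174.  33.]
```

View pics/t6c.png

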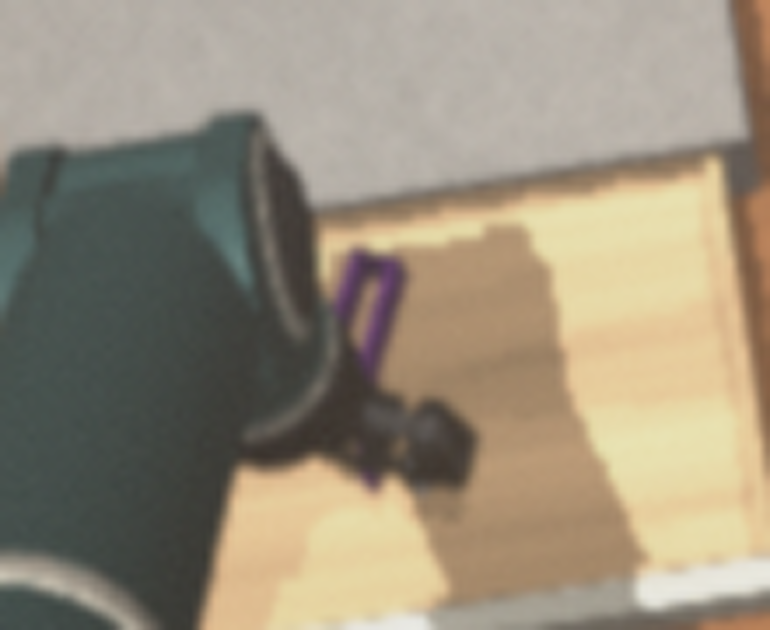

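View pics/s6c.png

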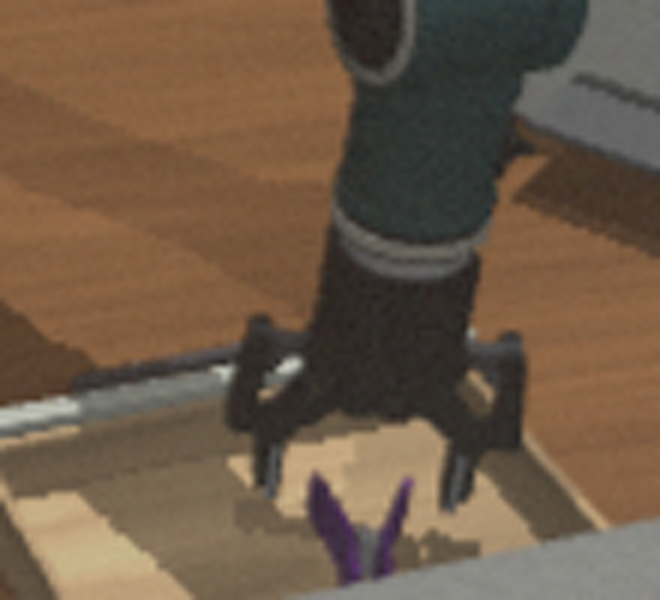

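```bash
python3 -c "
from h import *
g=load('scene');P=pts(g)
for u0,u1 in ((391,400),(420,432)):
  for v in range(205,218): print(v,[P[v,u].round(0).astype(int).tolist() for u in range(u0+2,u1-1,2)])
"
```

```text
205 [[557, 121, 74], [568, 123, 82], [503, 163, 24]]
206 [[559, 121, 71], [563, 126, 74], [507, 162, 23]]
207 [[559, 121, 68], [564, 126, 70], [512, 160, 23]]
208 [[557, 123, 61], [562, 127, 65], [522, 156, 27]]
209 [[557, 124, 57], [563, 128, 61], [523, 155, 24]]
210 [[560, 123, 56], [565, 127, 59], [527, 154, 23]]
211 [[530, 139, 25], [562, 129, 52], [532, 152, 24]]
212 [[531, 139, 21], [564, 129, 50], [538, 149, 25]]
213 [[538, 136, 23], [538, 143, 22], [542, 148, 24]]
214 [[544, 133, 24], [549, 138, 28], [545, 147, 23]]
215 [[546, 133, 22], [549, 138, 23], [551, 144, 24]]
216 [[551, 131, 22], [552, 137, 22], [555, 143, 24]]
217 [[558, 128, 24], [559, 135, 24], [559, 141, 22]]
205 [[520, 245, 23], [582, 214, 77], [598, 210, 91], [600, 216, 91], [592, 228, 84]]
206 [[524, 243, 23], [579, 216, 71], [596, 212, 85], [598, 218, 86], [532, 268, 24]]
207 [[530, 241, 23], [582, 215, 69], [596, 213, 81], [594, 221, 78], [534, 267, 22]]
208 [[538, 236, 27], [584, 215, 67], [596, 214, 77], [592, 224, 72], [540, 265, 23]]
209 [[541, 235, 25], [590, 212, 68], [594, 216, 71], [592, 224, 68], [549, 259, 27]]
210 [[546, 233, 25], [590, 213, 64], [594, 217, 67], [591, 226, 63], [553, 258, 26]]
211 [[551, 231, 25], [592, 212, 62], [597, 216, 65], [593, 225, 61], [555, 257, 24]]
212 [[553, 230, 23], [596, 211, 61], [591, 221, 55], [557, 250, 22], [560, 255, 24]]
213 [[557, 229, 22], [593, 213, 55], [598, 217, 58], [561, 248, 22], [564, 253, 24]]
214 [[559, 228, 19], [596, 212, 53], [565, 239, 23], [568, 244, 24], [564, 254, 19]]
215 [[568, 223, 24], [570, 229, 24], [571, 236, 23], [570, 244, 22], [572, 250, 22]]
216 [[573, 221, 24], [572, 229, 22], [575, 234, 23], [576, 241, 22], [575, 249, 20]]
217 [[574, 221, 21], [578, 226, 23], [580, 232, 24], [581, 238, 23], [584, 243, 25]]
```

The scene crop has the finger tips at (270,492) and (455,505), on either side of the tails at (315,475) and (408,482). By depth the open tips are at z≈49. I'll go a little lower and back, then squeeze.

```bash
python3 -m inch '[[[0,0,0,0.004,-0.001,-0.002,0],[0,0,0,0.0027,0,0,0],[0,0,0,0,0,0,0.2],[0,0,0,0,0,0,0.4],[0,0,0,0,0,0,0.5],[0,0,0,0,0,0,0.6],[0,0,0,0,0,0,0.7],[0,0,0,0,0,0,0.8],[0,0,0,0,0,0,0.9],[0,0,0,0,0,0,0.9]]]' 30
python3 -c "
from h import *
st()"
```

```text
clock: 9.6
position: [567.9, 175.2, 33.5]
ee_rot: [0.274, 1.548, -0.261]
contact_force: [-0.9, -0.6, 7.9]
finger_gap: 22.5
t 9.6 p [567.9 175.2  33.5] yawY 1.2295 xax [ 0.007  0.007 -1.   ] F [-0.9 -0.6  7.9] gap 22.5 j [-0.57  0.66  0.29  1.88 -0.31  0.63  1.14]
```

```bash
python3 -m inch '[[[0,0,0,0,0,0,1],[0,0,0,0,0,0,1],[0,0,0,-0.005,0,0,1],[0,0,0,-0.015,0,0,1],[0,0,0,-0.025,0,0,1],[0,0,0,-0.03,0,0,1],[0,0,0,-0.03,0,0,1],[0,0,0,-0.02,0,0,1],[0,0,0,0,0,0,1],[0,0,0,0,0,0,1]]]' 35
python3 -c "
from h import *
st()
f=grab('top','t7');crop(f,180,110,290,210,6,'t7c');g=grab('scene','s7');crop(g,350,90,470,210,5,'s7c')"
```

```text
clock: 10.6
position: [565.5, 173.8, 157.1]
ee_rot: [0.273, 1.551, -0.263]
contact_force: [-1.5, -0.6, -1.4]
finger_gap: 21.7
t 10.6 p [565.5 173.8 157.1] yawY 1.2293 xax [ 0.004  0.006 -1.   ] F [-1.5 -0.6 -1.4] gap 21.7 j [-0.64  0.48  0.37  1.84 -0.23  0.86  1.07]
```

View pics/t7c.png

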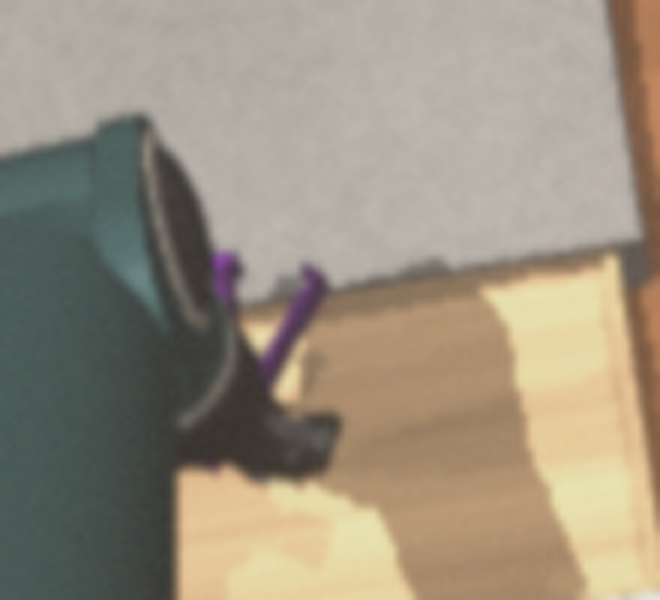

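View pics/s7c.png

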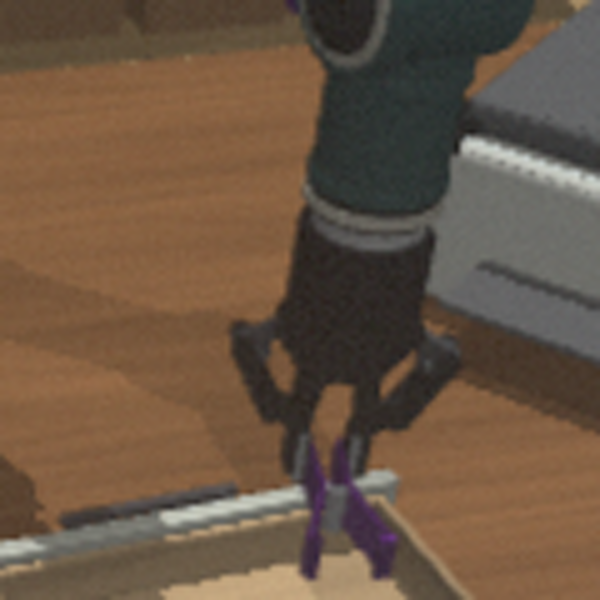

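The clip is held and gaping wide, with lips at (310,570) and (385,570) in the scene crop. Before traversing I'll check where the look-alike stands are.

```bash
python3 -c "
from h import *
f=np.load('/tmp/top.npz')
import cv2
im=cv2.imread('pics/top0.png')
# recompute from current frame cloud
P=pts(load('top')); 
for n,(u0,u1,v0,v1) in dict(blue=(290,325,230,285),pinkA=(348,385,215,268),pinkB=(418,468,250,302)).items():
    q=P[v0:v1,u0:u1].reshape(-1,3); q=q[q[:,2]>30]
    print(n,len(q),np.percentile(q,1,axis=0).round(),np.percentile(q,99,axis=0).round())
# clip purple points from scene
g=load('scene');Q=pts(g);im=g['img'].astype(int)
m=np.zeros(im.shape[:2],bool);m[170:210,400:435]=1;m&=(im[...,2]-im[...,1]>25)&(im[...,0]-im[...,1]>8)
q=Q[m];q=q[q[:,2]>110]
c=np.array([np.cos(-.34),np.sin(-.34)]);d=np.array([-c[1],c[0]])
s=bot.sense()['position'];r=q-s
L=np.c_[r[:,:2]@c,r[:,:2]@d,r[:,2]]
for a in range(-20,100,10):
    k=L[(L[:,0]>=a)&(L[:,0]<a+10)]
    if len(k): print(a,len(k),'y',np.percentile(k[:,1],[2,50,98]).round(),'z',np.percentile(k[:,2],[2,50,98]).round(1))
"
```

```text
blue 143 [218. -90.  30.] [ 400.  -37. 1472.]
pinkA 205 [ 218. -248.   31.] [ 428.  -90. 1472.]
pinkB 509 [ 210. -466.   31.] [ 302.  -90. 1472.]
0 1 y [10. 10. 10.] z [14.1 14.1 14.1]
10 2 y [-9. -0.  9.] z [16.8 17.9 19. ]
20 2 y [-7. -7. -7.] z [16.2 17.3 18.4]
30 5 y [-7. -4.  9.] z [16.1 18.5 19.8]
40 6 y [-8.  4. 15.] z [15.2 16.2 16.8]
50 6 y [-9. -6. 12.] z [12.2 17.6 19.7]
60 8 y [-10.  17.  24.] z [16.2 17.5 21.4]
70 6 y [-13.   6.  26.] z [14.8 17.7 18.4]
80 7 y [-14.  27.  31.] z [15.  17.6 18.7]
90 4 y [-12.  24.  28.] z [16.7 17.6 19.8]
```

```bash
python3 -c "
from h import *
plan([462,-124,150],Rdown(1.251),12)"
```

```text
N 12 turn [-0.1   0.   -0.02] shift [ 0.0004 -0.0262 -0.    ] total [ 0.004  -0.3149  0.0028] [-1.24  0.01 -0.29]
  via [556. 149. 155.]
  via [530.  75. 154.]
  via [504.   0. 152.]
  via [479. -74. 151.]
```

```bash
python3 -m inch '[[[-0.1,0,0,0,-0.015,0,1],[-0.1,0,0,0,-0.026,0,1],[-0.1,0,0,0,-0.03,0,1],[-0.1,0,0,0,-0.03,0,1],[-0.1,0,0,0,-0.03,0,1],[-0.1,0,0,0,-0.03,0,1],[-0.1,0,0,0,-0.03,0,1],[-0.1,0,0,0,-0.03,0,1],[-0.1,0,0,0,-0.03,0,1],[-0.1,0,0,0,-0.028,0,1]]]'
python3 -m inch '[[[-0.1,0,0,0.005,-0.02,0.0015,1],[-0.1,0,0,0.01,-0.012,0.0015,1],[0,0,0,0.012,-0.004,0,1],[0,0,0,0.01,0,0,1],[0,0,0,0.006,0,0,1],[0,0,0,0,0,0,1],[0,0,0,0,0,0,1]]]'
python3 -c "
from h import *
st();plan([466,-125,107],Rdown(1.251),1)
f=grab('top','t8');crop(f,270,100,390,230,4.5,'t8c');g=grab('scene','s8');crop(g,260,140,380,280,4.2,'s8c')"
```

```text
clock: 11.7
position: [472.4, -92.0, 154.1]
ee_rot: [0.26, 1.555, -0.251]
contact_force: [1.0, -0.1, -1.0]
finger_gap: 21.9
clock: 12.4
position: [466.2, -124.1, 111.5]
ee_rot: [0.255, 1.554, -0.246]
contact_force: [0.4, 0.0, -0.7]
finger_gap: 21.4
t 12.4 p [ 466.2 -124.1  111.5] yawY 1.2514 xax [ 0.003  0.006 -1.   ] F [ 0.4  0.  -0.7] gap 21.4 j [-0.16  0.39  0.42  2.13 -0.27  0.67  1.7 ]
N 1 turn [ 0.02  0.09 -0.37] shift [ 0.0045 -0.0009  0.0001] total [ 0.0045 -0.0009  0.0001] [ 0.02  0.09 -0.37]
  via [ 466. -125.  107.]
```

View pics/t8c.png

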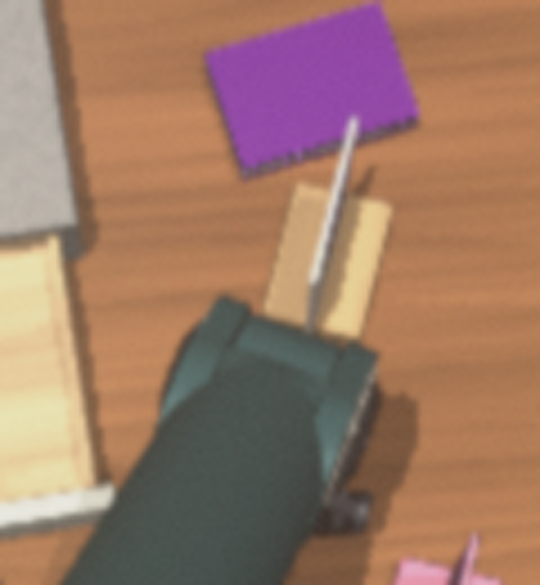

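View pics/s8c.png

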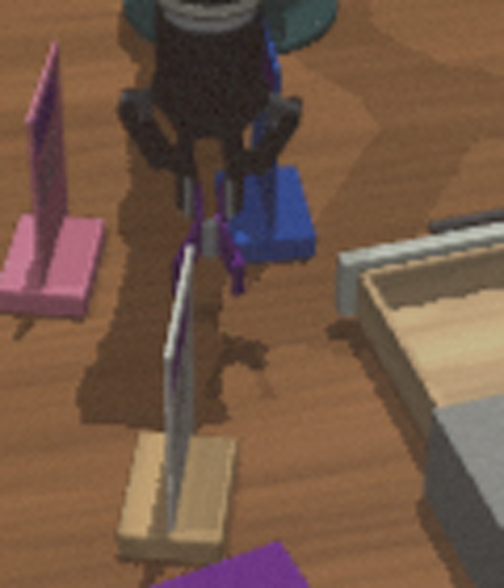

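```bash
python3 -c "
from h import *
g=load('scene');crop(g,292,172,332,217,13,'s8d')
Q=pts(g);im=g['img'].astype(int)
m=np.zeros(im.shape[:2],bool);m[175:215,298:322]=1;m&=(im[...,2]-im[...,1]>22)&(im[...,0]-im[...,1]>5)
q=Q[m];k0=(q[:,0]<570)&(q[:,2]>80);q=q[k0];uv=np.argwhere(m)[k0][:,::-1]
c=np.array([np.cos(-.32),np.sin(-.32)]);d=np.array([-c[1],c[0]])
r=q-bot.sense()['position'];L=np.c_[r[:,:2]@c,r[:,:2]@d,r[:,2]]
for i in np.argsort(L[:,0]): print(uv[i],L[i].round(1))
"
```

```text
[312 183] [-5.6  6.9 16.3]
[312 184] [-0.4  7.4 16.3]
[312 185] [ 6.1  8.1 17.3]
[307 185] [ 7.  -7.2 16.8]
[307 186] [ 9.9 -6.9 15.1]
[312 186] [10.8  8.5 17. ]
[313 192] [11.2 11.8 -5.5]
[312 187] [18.2  9.3 18.7]
[307 187] [19.  -6.  18.1]
[307 188] [22.5 -5.6 16.9]
[312 188] [22.9  9.7 18.5]
[307 189] [25.6 -5.2 15.5]
[312 189] [25.9 10.  16.9]
[312 190] [30.6 10.5 16.7]
[307 190] [32.9 -4.5 17.2]
[311 191] [35.7  8.  16.5]
[312 191] [36.6 11.1 17.5]
[311 192] [37.3  8.1 13.9]
[307 191] [38.9 -3.8 18. ]
[312 192] [42.2 11.6 17.9]
[312 193] [42.4 11.7 14.4]
[307 193] [43.6 -3.3 14. ]
[307 192] [43.9 -3.3 18. ]
[306 193] [44.7 -6.2 14.6]
[313 193] [45.2 14.9 16.8]
[307 194] [45.4 -3.1 11.7]
[313 194] [49.7 15.4 16.5]
[312 194] [50.1 12.4 16.5]
[306 194] [51.8 -5.4 16.4]
[306 197] [52.9 -5.3  5.8]
[313 195] [53.4 15.7 15.5]
[306 195] [54.  -5.2 14.3]
[314 195] [55.5 18.9 17.4]
[313 199] [56.8 16.1  3. ]
[306 196] [57.9 -4.8 13.5]
[313 196] [58.9 16.2 16.1]
[305 196] [58.9 -7.7 14.1]
[305 195] [59.7 -7.6 18.4]
[314 196] [60.7 19.4 17.7]
[313 198] [61.  16.5 10.2]
[313 197] [61.2 16.5
[... 221 characters left out ...]
]
[315 199] [72.4 23.5 15.9]
[303 198] [ 73.7 -11.9  17.7]
[316 199] [75.6 26.7 18.7]
[315 200] [76.3 23.8 15.3]
[317 201] [79.4 30.  14.4]
[303 199] [ 79.7 -11.2  18.7]
[315 201] [79.9 24.2 14.4]
[316 200] [80.1 27.1 18.5]
[316 201] [82.2 27.3 16.5]
[303 200] [ 82.3 -10.9  17.1]
[302 200] [ 85.2 -13.5  19.2]
[317 202] [86.3 30.6 16.3]
[303 201] [ 86.9 -10.4  17.1]
[302 201] [ 87.4 -13.3  17.2]
[317 203] [87.9 30.8 13.9]
[317 209] [88.7 31.2 -8.3]
[315 202] [89. 25. 18.]
[315 203] [89.2 25.  14.4]
[316 202] [89.5 27.9 18.6]
[317 208] [91.2 31.3 -2.4]
[316 203] [91.2 28.1 16.2]
[302 202] [ 91.3 -12.8  16.5]
[315 204] [94.  25.5 14.5]
[302 203] [ 94.4 -12.5  15.4]
[302 204] [ 95.7 -12.4  12.6]
```

View pics/s8d.png

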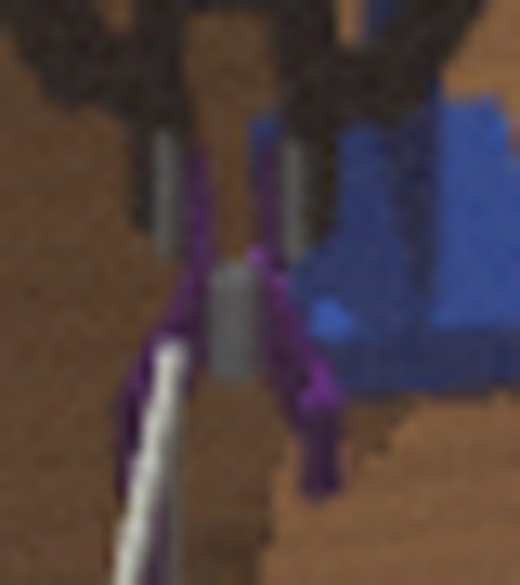

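```bash
python3 -c "
from h import *
import cv2
s7=dict(position=[565.5,173.8,157.1]); f=load('top')
# top t7
for (x,y) in ((228,262),(312,278)):
    p=ray(f,180+(x+.5)/6-.5,110+(y+.5)/6-.5,174.6); r=p-np.array(s7['position']); yw=1.2293-np.pi/2
    c=np.array([np.cos(yw),np.sin(yw)]);d=np.array([-c[1],c[0]]);print('t7 lip',(r[:2]@c).round(1),(r[:2]@d).round(1))
g=load('scene');s=bot.sense();yw=1.2514-np.pi/2
c=np.array([np.cos(yw),np.sin(yw)]);d=np.array([-c[1],c[0]])
def W(x,y,z): return np.array(s['position'])+np.r_[x*c+y*d,z]
for n,q in dict(padL=(11,12.5,11),padR=(11,-12.5,11),coil=(34.6,0,3.5),coilTop=(34.6,0,17),lipL=(86,17,17.5),lipR=(86,-17,17.5)).items():
    u=proj(g,W(*q))[0];print(n,((u-[292,172]+.5)*13-.5).round())
for (x,y) in ((128,375),(318,385),(330,395),(237,262)):
    p=ray(g,292+(x+.5)/13-.5,172+(y+.5)/13-.5,111.5+17.5); r=p-np.array(s['position']);print((r[:2]@c).round(1),(r[:2]@d).round(1))
"
```

```text
t7 lip 82.4 24.7
t7 lip 84.8 -15.5
padL [282. 210.]
padR [177. 203.]
coil [219. 292.]
coilTop [219. 246.]
lipL [271. 387.]
lipR [121. 377.]
84.6 -15.5
83.7 27.4
87.0 30.4
40.2 4.7
```

```bash
python3 -c "
from h import *
for n,box in (('top',(325,362,120,182)),('scene',(290,312,195,270))):
    f=load(n);Q=pts(f);u0,u1,v0,v1=box;q=Q[v0:v1,u0:u1].reshape(-1,3)
    q=q[(q[:,2]>35)&(q[:,2]<186)&(q[:,0]>585)&(q[:,0]<712)&(abs(q[:,1]+168+(q[:,0]-594)*.333)<15)]
    for lo,hi in ((35,90),(90,140),(140,186),(35,186)):
        k=q[(q[:,2]>lo)&(q[:,2]<hi)]
        vx,vy,x0,y0=cv2.fitLine(k[:,:2].astype(np.float32),cv2.DIST_HUBER,0,.01,.01).ravel()
        if vx<0: vx,vy=-vx,-vy
        a=np.arctan2(vy,vx); t=(k[:,:2]-[x0,y0])@[vx,vy]
        e=[np.array([x0,y0])+np.array([vx,vy])*tt for tt in np.percentile(t,[1,99])]
        print(n,lo,len(k),'yaw',a.round(3),'ends',e[0].round(1),e[1].round(1),'y@595',(y0+(595-x0)*vy/vx).round(1))
f=load('top');crop(f,320,115,365,180,9,'t8card')
"
```

```text
top 35 24 yaw -0.338 ends [ 593.  -167.8] [ 693.6 -203.1] y@595 -168.5
top 90 28 yaw -0.338 ends [ 592.7 -167.7] [ 692.1 -202.6] y@595 -168.5
top 140 76 yaw -0.335 ends [ 593.7 -166.9] [ 693.3 -201.5] y@595 -167.3
top 35 128 yaw -0.341 ends [ 592.9 -167.2] [ 693.9 -203. ] y@595 -168.0
scene 35 95 yaw -0.338 ends [ 604.4 -167.9] [ 703.4 -202.7] y@595 -164.6
scene 90 97 yaw -0.338 ends [ 602.4 -167.2] [ 703.4 -202.7] y@595 -164.6
scene 140 126 yaw -0.337 ends [ 599.2 -166.5] [ 703.7 -203. ] y@595 -165.0
scene 35 318 yaw -0.339 ends [ 602. -167.] [ 703.6 -202.9] y@595 -164.5
```

View pics/t8card.png

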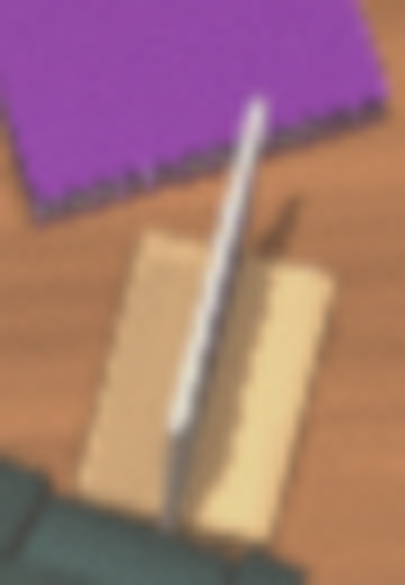

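```bash
python3 -c "
from h import *
im=cv2.imread('pics/s7.png'); cv2.imwrite('pics/s7d.png',cv2.resize(im[172:212,398:438],None,fx=15,fy=15,interpolation=cv2.INTER_CUBIC))
im=cv2.imread('pics/t7.png'); cv2.imwrite('pics/t7d.png',cv2.resize(im[145:195,205:245],None,fx=12,fy=12,interpolation=cv2.INTER_CUBIC))
"
```

```text
(no output)
```

View pics/s7d.png

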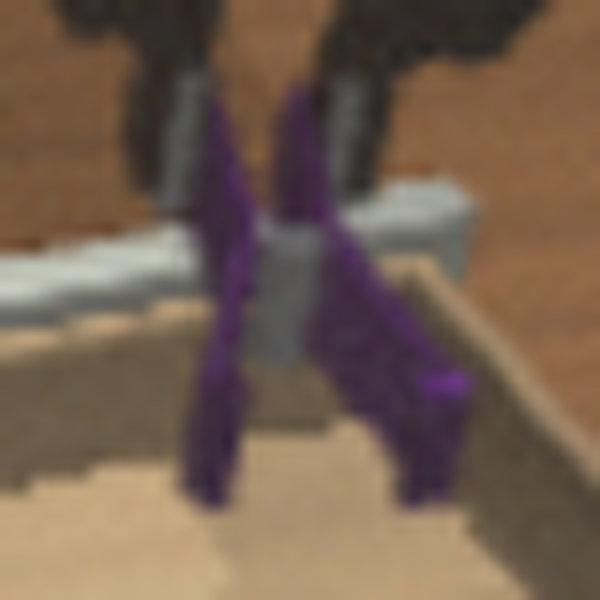

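View pics/t7d.png

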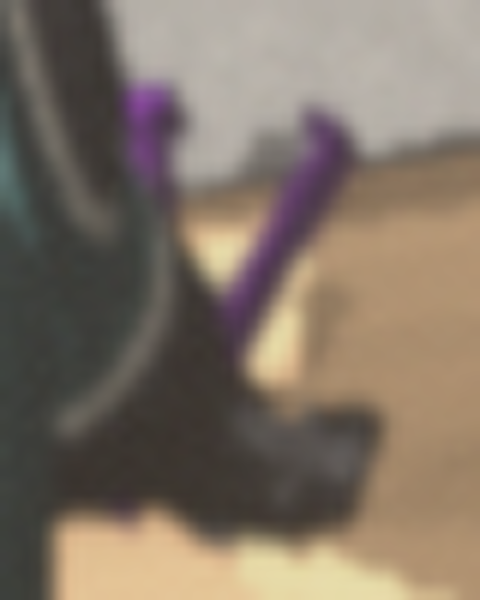

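```bash
python3 -c "
from h import *
g=load('scene');f=load('top');p7=np.array([565.5,173.8,157.1]);yw=1.2293-np.pi/2
c=np.array([np.cos(yw),np.sin(yw)]);d=np.array([-c[1],c[0]])
def S(x,y,z): return ray(g,398+(x+.5)/15-.5,172+(y+.5)/15-.5,z)
def T(x,y,z): return ray(f,205+(x+.5)/12-.5,145+(y+.5)/12-.5,z)
def o(n,p): r=p-p7; print(n,(r[:2]@c).round(1),(r[:2]@d).round(1))
zt=174.6
o('T in+',T(182,112,zt));o('T in-',T(308,112,zt));o('T out-',T(348,150,zt))
o('S in+',S(422,388,zt));o('S out+',S(470,380,zt));o('S in-',S(240,372,zt))
o('S bot in+',S(400,500,zt-28));o('S bot out+',S(448,500,zt-28));o('S bot in-',S(226,503,zt-28));o('S bot out-',S(184,490,zt-28))
o('coil L',S(258,290,160));o('coil R',S(318,290,160))
o('padL',S(200,140,165));o('padR',S(335,140,165))
"
```

```text
T in+ 82.1 18.4
T in- 89.5 -10.1
T out- 83.1 -21.8
S in+ 90.8 23.3
S out+ 87.2 32.5
S in- 90.3 -10.2
S bot in+ 89.4 24.2
S bot out+ 88.2 33.3
S bot in- 94.5 -8.7
S bot out- 91.5 -16.4
coil L 44.1 -1.3
coil R 42.6 10.3
padL 2.3 -10.6
padR -1.2 16.2
```

```bash
python3 -c "
from h import *
plan([484.2,-127.8,106.5],Rdown(1.178),2)"
```

```text
N 2 turn [ 2.09  0.06 -0.19] shift [0.0027 0.0013 0.0089] total [0.0055 0.0022 0.0179] [ 4.18  0.13 -0.39]
  via [ 475. -126.  109.]
  via [ 484. -128.  106.]
```

```bash
python3 -m inch '[[[1.05,0.03,-0.1,0.0014,0.0006,0.0045,1],[1.05,0.03,-0.1,0.0014,0.0006,0.0045,1],[1.05,0.03,-0.1,0.0014,0.0006,0.0045,1],[1.05,0.03,-0.1,0.0014,0.0006,0.0045,1],[0,0,0,0,0,0,1],[0,0,0,0,0,0,1]]]'
python3 -c "
from h import *
st();plan([484.2,-127.8,106.5],Rdown(1.178),1)
g=grab('scene','s9');crop(g,285,170,335,220,12,'s9d')"
```

```text
clock: 13.1
position: [483.8, -128.5, 105.9]
ee_rot: [0.309, 1.55, -0.309]
contact_force: [0.0, 0.4, -0.9]
finger_gap: 21.5
t 13.1 p [ 483.8 -128.5  105.9] yawY 1.1769 xax [-0.001 -0.    -1.   ] F [ 0.   0.4 -0.9] gap 21.5 j [-0.17  0.43  0.44  2.09 -0.29  0.68  1.64]
N 1 turn [-0.06 -0.05  0.04] shift [-0.0006  0.0009  0.0001] total [-0.0006  0.0009  0.0001] [-0.06 -0.05  0.04]
  via [ 484. -128.  106.]
```

View pics/s9d.png

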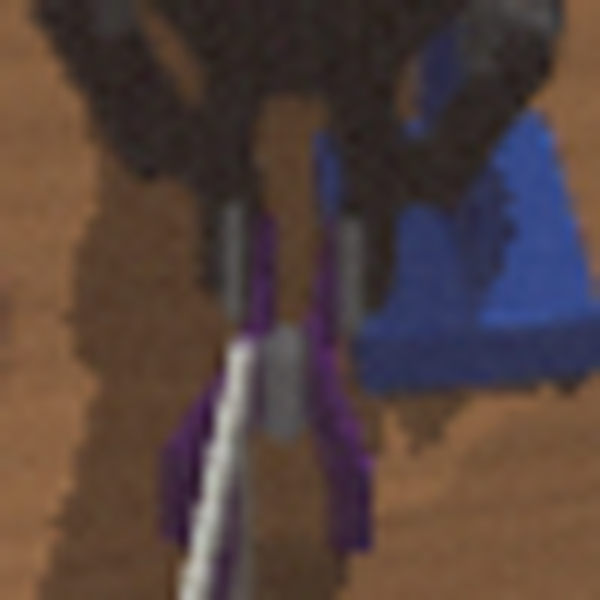

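```bash
python3 -c "
from h import *
g=load('scene');p=bot.sense()['position'];yw=-.338
c=np.array([np.cos(yw),np.sin(yw)]);d=np.array([-c[1],c[0]]); E=np.array([597,-166.7-.7])
def S(x,y,z): return ray(g,285+(x+.5)/12-.5,170+(y+.5)/12-.5,z)
def o(n,q): r=q[:2]-E; print(n,(r@c).round(1),(r@d).round(1))
zt=p[2]+17.5;zb=zt-28
o('out- top',S(166,452,zt));o('out+ top',S(372,458,zt));o('out- bot',S(165,530,zb));o('out+ bot',S(370,550,zb));o('in+ bot',S(335,548,zb));o('in- bot',S(195,543,zb))
o('coilL',S(262,385,zt-14));o('coilR',S(305,385,zt-14))
o('padL',S(243,265,p[2]+5));o('padR',S(340,265,p[2]+5));o('tcp',p)
o('waist-',S(243,345,zt));o('waist+',S(338,345,zt))
o('card top near',S(245,345,180))
"
```

```text
out- top -27.0 -21.9
out+ top -30.9 27.6
out- bot -30.9 -23.1
out+ bot -29.6 27.6
in+ bot -29.3 19.0
in- bot -27.0 -15.1
coilL -72.9 -4.4
coilR -74.2 6.2
padL -119.3 -15.2
padR -122.4 9.4
tcp -119.8 -0.9
waist- -70.6 -8.9
waist+ -73.5 14.4
card top near 0.6 1.1
```

```bash
python3 -m inch '[[[0.85,0,0,0,0,0,1],[0.85,0,0,-0.0005,0,0,1],[0,0,0,0,0.0005,0.0055,1],[0,0,0,0,0.0005,0.0055,1],[0,0,0,0,0.0005,0.0055,1],[0,0,0,0,0.0005,0.0055,1],[0,0,0,0,0,0,1],[0,0,0,0,0,0,1]]]'
python3 -c "
from h import *
st()
g=grab('scene','s10');crop(g,280,170,330,220,12,'s10d')"
```

```text
clock: 13.95
position: [504.6, -135.9, 106.4]
ee_rot: [0.332, 1.546, -0.333]
contact_force: [-0.4, -0.2, -0.1]
finger_gap: 21.5
t 13.95 p [ 504.6 -135.9  106.4] yawY 1.1471 xax [-0.001 -0.    -1.   ] F [-0.4 -0.2 -0.1] gap 21.5 j [-0.16  0.46  0.44  2.04 -0.3   0.7   1.62]
```

View pics/s10d.png

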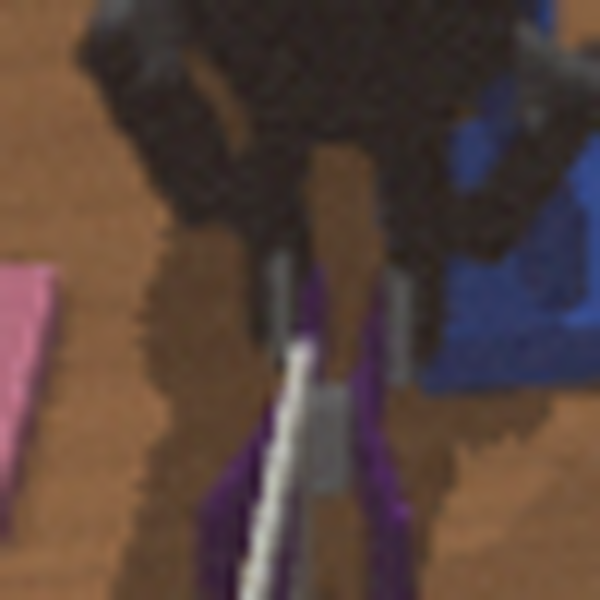

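```bash
cat > m.py <<'E'
from h import *
g=load('scene');p=bot.sense()['position'];yw=-.338
c=np.array([np.cos(yw),np.sin(yw)]);d=np.array([-c[1],c[0]]); E=np.array([597,-166.7-.7])
zt=p[2]+17.5;zb=zt-28
def mk(u0,v0,s):
    return lambda x,y,z: ray(g,u0+(x+.5)/s-.5,v0+(y+.5)/s-.5,z)
def o(n,q): r=q[:2]-E; print(n,(r@c).round(1),(r@d).round(1))
E
python3 -c "
from m import *
crop(g,285,195,325,235,15,'s10e')
S=mk(280,170,12)
o('out- top',S(202,508,zt));o('out+ top',S(414,522,zt));o('coilL',S(306,440,zt-14));o('coilR',S(352,440,zt-14));o('card',S(302,345,180));o('tcp',p)
o('padL',S(290,315,p[2]+5));o('padR',S(388,320,p[2]+5))"
```

```text
out- top -5.0 -24.5
out+ top -6.1 26.0
coilL -50.3 -5.5
coilR -51.7 5.7
card 0.7 0.4
tcp -97.8 -0.8
padL -97.6 -15.7
padR -98.6 9.1
```

View pics/s10e.png

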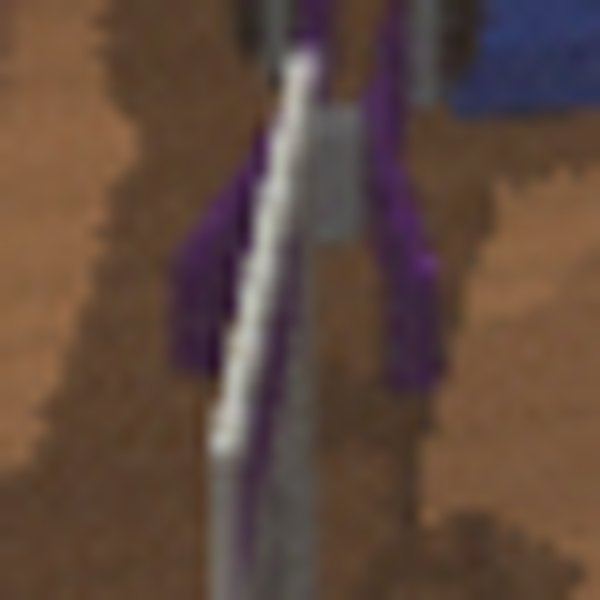

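Lips midway at +0.75 mm from the card plane, coil at +0.1 mm, so it's centred. I'm advancing 29 mm along the card.

```bash
python3 -m inch '[[[0,0,0,0,0.0003,0.004,1],[0,0,0,0,0.0003,0.005,1],[0,0,0,0,0.0003,0.005,1],[0,0,0,0,0.0003,0.005,1],[0,0,0,0,0.0004,0.005,1],[0,0,0,0,0.0004,0.005,1],[0,0,0,0,0,0,1],[0,0,0,0,0,0,1],[0,0,0,0,0,0,1]]]'
python3 -c "
from m import *
st()
g=grab('scene','s11');crop(g,275,185,325,235,12,'s11d');f=grab('top','t11');crop(f,300,110,370,190,7,'t11d')
import m;m.o('tcp',p)"
```

```text
clock: 14.9
position: [531.7, -145.8, 106.4]
ee_rot: [0.332, 1.546, -0.333]
contact_force: [-0.1, 0.5, -1.7]
finger_gap: 22.3
t 14.9 p [ 531.7 -145.8  106.4] yawY 1.1471 xax [-0.001 -0.    -1.   ] F [-0.1  0.5 -1.7] gap 22.3 j [-0.14  0.5   0.44  1.97 -0.31  0.73  1.63]
tcp -68.8 -1.3
```

View pics/s11d.png

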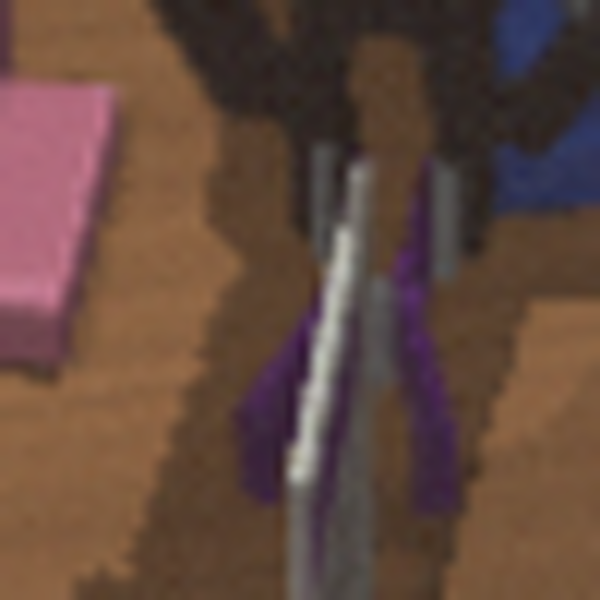

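View pics/t11d.png

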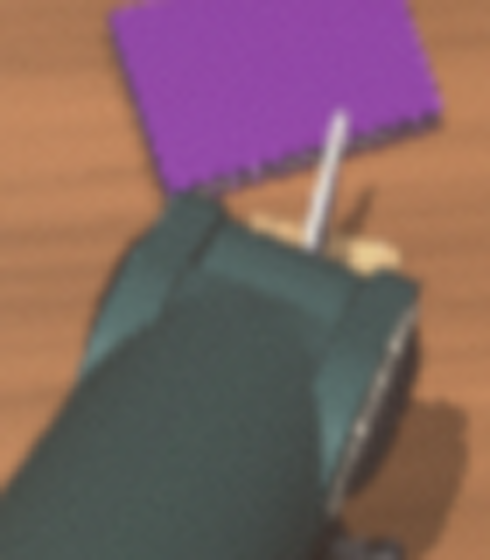

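```bash
python3 -c "
from m import *
S=mk(275,185,12)
o('out- top',S(240,412,zt));o('out+ top',S(460,425,zt));o('out- bot',S(243,490,zb));o('out+ bot',S(458,510,zb));o('in+ bot',S(415,507,zb));o('card',S(358,165,180))
Q=pts(g)
im=g['img'].astype(int)
m=np.zeros(im.shape[:2],bool);m[198:229,293:315]=1;m&=(im[...,2]-im[...,1]>22)&(im[...,0]-im[...,1]>5)
q=Q[m];r=q[:,:2]-E;L=np.c_[r@c,r@d,q[:,2]]
L=L[(L[:,2]>85)&(L[:,2]<130)]
for a in range(-70,40,10):
    k=L[(L[:,0]>=a)&(L[:,0]<a+10)]
    for sgn in (-1,1):
        kk=k[k[:,1]*sgn>3]
        if len(kk): print(a,sgn,len(kk),np.percentile(kk[:,1],[0,50,100]).round(1),'z',kk[:,2].min().round(),kk[:,2].max().round())
"
```

```text
out- top 25.8 -25.2
out+ top 24.1 26.1
out- bot 21.7 -25.6
out+ bot 22.5 25.7
in+ bot 22.7 15.5
card 0.8 -0.5
-60 1 2 [9.1 9.1 9.2] z 100.0 123.0
-50 1 3 [6.5 9.2 9.3] z 113.0 125.0
-40 1 5 [5.1 7.7 8.6] z 121.0 126.0
-30 1 4 [5.8 7.7 9.8] z 121.0 125.0
-20 -1 3 [-15.  -12.3 -12.1] z 123.0 126.0
-20 1 4 [ 7.1  8.9 10.7] z 122.0 124.0
-10 -1 5 [-16.5 -14.3 -13.9] z 113.0 123.0
-10 1 4 [11.2 13.3 14.7] z 121.0 125.0
0 -1 9 [-20.9 -17.9 -15.5] z 105.0 124.0
0 1 3 [12.5 15.6 16.1] z 124.0 126.0
10 -1 4 [-22.3 -20.9 -19.7] z 123.0 126.0
10 1 5 [16.5 19.3 20.1] z 120.0 126.0
20 -1 5 [-21.2 -18.9 -18.1] z 96.0 125.0
20 1 11 [17.9 23.6 23.7] z 100.0 125.0
```

```bash
python3 -m inch '[[[0,0,0,0,0,0,1],[0,0,0,0,0,0,1],[0,0,0,0,0,0,1]]]'; python3 -c "
from h import *
st();bot.hand_in()"
```

```text
clock: 15.3
position: [531.9, -145.8, 106.6]
ee_rot: [0.332, 1.546, -0.332]
contact_force: [-0.0, 0.5, -0.4]
finger_gap: 21.9
t 15.3 p [ 531.9 -145.8  106.6] yawY 1.1472 xax [-0.001 -0.    -1.   ] F [-0.   0.5 -0.4] gap 21.9 j [-0.14  0.5   0.44  1.97 -0.31  0.73  1.63]
the job is handed in; nothing more can be done
```

I opened the drawer (160 mm pulled, on top of a slight initial opening) and took the clip by its tails. I squeezed it to its stop and handed in at 15.3 s with its open jaws held level around the near edge of the white card.

**Last checks (scene camera):**
- **Centring:** the outer sides of the lips measured -25.4 and +25.9 mm from the card's mid-plane. The one inner lip I could see stood 15.5 mm off it.
- **Depth:** the card's edge is about 23 mm inside the lip ends.
- **Height:** the clip sits level from about z 96 to 124 mm, so its middle is at 110 mm.
- **Contact:** the wrist force was under 1 N at the end, with no sign of touching the card. The arm never went near the tape, carton or notebooks, though I didn't re-measure their positions afterwards.

**Disagreements and gaps:**
- **Camera offset:** the two cameras placed the card's near edge about 6 mm apart along the card. I took a middle value, which the scene camera then agreed with to within 1 mm.
- **Clip askew:** the clip sat about 0.08 rad askew in the fingers. I corrected for that before going in.
- **Hidden views:** the wrist hid the clip from the top camera at the end, and the card partly hid the far jaw from the scene camera. The gap on that side is taken from the jaw's outer side only.
- **Finger opening:** it read about 22 mm against the 25 mm given for fully spread. It also read 1.5 mm low on the 11 mm handle bar.

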